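# Park the fresh dies and take the cap off the paper punch

## Task

The bench paper punch is due for new dies: first drop the two steel dies, one at a time, upright and fully home into the bores of the punch's deck, the slim die in the narrow bore and the thick die in the wide bore. Then take the black screw cap off the die chamber: nobody knows whether its thread is right- or left-handed, so try gently both ways and do not force it, turn it the way it yields until it is free, and lift it straight up. Finish still holding the cap upright in the gripper, right above its seat and a good 6 cm or more higher than where it sat (do not put it down or let go), and leave the other things on the table where they are.

Things in the scene. Friction and masses are not known exactly. Their poses are not given: they have to be found in the camera images.
- die_slim_mid (a point): centre (35 mm up) of the slim steel die: a plain upright cylinder, 13 mm across, 70 mm tall, about 0.06 kg, standing on the table at the start. z is its axis; its foot is chamfered.
- die_thick_mid (a point): centre (35 mm up) of the thick steel die: a plain upright cylinder, 20 mm across, 70 mm tall, about 0.12 kg, standing on the table at the start. z is its axis; its foot is chamfered.
- bore_slim (a point): centre of the mouth of the narrow bore in the deck of the punch, 16 mm across with a 2 mm chamfer, 30 mm deep, vertical, blind. The mouth is level with the deck, 50 mm above the table, so a die that is home stands 40 mm out of the deck.
- bore_thick (a point): centre of the mouth of the wide bore, 23 mm across with a 2 mm chamfer, 30 mm deep, vertical, blind; level with the deck, 100 mm to the right of the narrow bore (along the punch's -y).
- seat (a point): centre of the flat seat on which the cap's rim rests, on the axis of the die chamber: 62 mm above the table, on a round plinth 54 mm across that stands 12 mm above the deck. z is up, x to the rear of the punch, y to its left. The bores lie 105 mm in front of it (-x), 50 mm either side. Inside the cap a steel spigot 28 mm across stands 20 mm above the seat.
- cap_mid (a point): centre (21 mm above the rim) of the black ribbed plastic screw cap: upright, round, 50 mm across, 42 mm tall, about 0.12 kg, open below, closed on top, with a low grey bar along its x axis on top. At the start it sits on the seat, its x along the punch's x within 3 degrees. Whether clockwise or anticlockwise loosens it differs from one start to the next and cannot be seen.
- cap: the cap, origin at its rim's centre. Quick thread: the loosening way it turns easily (under 0.2 N m) without rising, is free between 65 and 115 degrees (best 80) from its start, then lifts straight off; the other way a hard stop (over 0.4 N m) comes after 4 to 12 degrees. Before that it lifts 2 mm at most. Over 200 N between cap and punch is forcing it; a grip of 20 to 40 N slips at the stop before that.
- punch: the bench paper punch, fixed, origin on the table: the seat is 40 mm behind (+x) and 62 mm above it. Its grey deck, 280 x 200 mm and 50 mm high, reaches from 110 mm in front of the origin to 170 mm behind it; the white head, 55 mm higher than the deck, begins 125 mm behind the origin; behind it a round bar handle up to 106 mm high. x to its rear, y to its left.
- tape: bystander: roll of clear tape lying flat, 44 mm across, 15 mm high; origin under its centre.
- eraser: bystander: white eraser, 45 x 20 x 12 mm; origin under its centre.
- stapler: bystander: black and grey stapler, 130 x 34 x 45 mm; origin under its centre.
- pen_pot: bystander: dark metal pen pot, 76 mm across, 95 mm high; origin under its centre.
- staples_box: bystander: cardboard box of staples, 75 x 45 x 30 mm; origin under its centre.
- handset: bystander: black cordless telephone upright in its charger, 90 x 75 mm, 160 mm high; origin under its centre.
- card_stack: bystander: stack of paper cards, 100 x 70 x 18 mm; origin under its centre.

How it is judged:
On the way, in this order (a step that is already met when the one before it is completed fails the run):
1. both dies stand fully home in their own bores, let go, while the cap is still on its seat (z of each of die_slim_mid, die_thick_mid in the frame of seat below -0.002 m and horizontal distance between die_slim_mid and bore_slim below 0.008 m and angle between each of die_slim_mid, die_thick_mid's own z axis and vertical below 0.2 rad and horizontal distance between die_thick_mid and bore_thick below 0.008 m and z of cap_mid in the frame of seat below 0.03 m and contact force between the fingers and die_slim below 0.1 N and contact force between the fingers and die_thick below 0.1 N), for 0.2 s.
2. the cap is off and held above its seat by the gripper (z of cap_mid in the frame of seat above 0.066 m and horizontal distance between cap_mid and seat below 0.06 m and angle between cap_mid's own z axis and vertical below 0.3 rad and contact force between cap and the fingers above 1 N and contact force between cap and punch below 0.1 N), for 0.2 s.
At the end, for the whole second after the job is handed in: Slim die in the narrow bore and thick die in the wide bore, upright (within 0.2 rad) and within 5 mm of full depth; the cap held still by the fingers, its rim at least 45 mm above its seat, within 60 mm sideways of the seat's axis, upright within 0.3 rad, touching nothing of the punch (all of step 2 and z of each of die_slim_mid, die_thick_mid in the frame of seat below -0.002 m and horizontal distance between die_slim_mid and bore_slim below 0.008 m and angle between each of die_slim_mid, die_thick_mid's own z axis and vertical below 0.2 rad and horizontal distance between die_thick_mid and bore_thick below 0.008 m and linear speed of cap below 0.03 m/s); the arm keeps its last pose, push and grip.
It fails at once if a bystander was moved by more than 30 mm (distance of any of tape, eraser, stapler, pen_pot, staples_box, handset, card_stack from where it was at the start of the episode above 0.03 m).
It fails at once if the cap was forced (more than 200 N between cap and punch) (contact force between cap and punch above 200 N).
It also fails if it takes over 67 s, if anything falls off the work surface, if the arm or the gripper's body presses on something with over 40 N, if the wrist force passes 120 N, or if a joint passes its speed limit or range.

## Robot

A 6-joint arm with a two-finger parallel gripper is mounted at the origin on the work surface. World frame = base frame: x ahead of the robot, y to its left, z up, the work surface at z = 0. Lengths are in m, angles in rad, forces in N, time in s.
With the tool pointing down it reaches from about 0.425 to 0.95 m from the base axis. Payload 3.5 kg.
Tool frame: the origin (TCP) lies at the very end of the fingers, on their centre line; the grasp point (between the pads) lies 19 mm behind it (tcp_to_grasp is the distance from the TCP to the grasp point, in m); z points along the fingers, y is the line along which they close (so a half turn about z gives the same grasp; the last joint's range is limited). The gripper opens to 85 mm and grips with 20 to 120 N. Pads are 22 mm wide; open, the fingers measure 114 mm over their backs; the gripper's body (76 mm by 85 mm) begins 54 mm behind the grasp point. The pads swing forward as they close: fully open they stand 13 mm farther back than shut.
Start: joints at [1.164, 0.286, 1.577, -0, 1.279, -0.15], TCP at [0.171, 0.653, 0.231] pointing down, gripper open.
Joint ranges: [-2.77, 2.77], [-0.9, 2.22], [0.21, 2.48], [-1.53, 4.67], [0.24, 2.81], [-2.84, 2.84]. Speed limits (rad/s): [2.79, 2.79, 3.14, 3.14, 3.14, 3.14].

## Interface

Orientations are given as a unit quaternion [x, y, z, w].
In Python, from bench import move_pose, move_l, movej, gripper_to, dwell, ik, get_obs, camera, camera_info, IKError, hand_in, tcp_to_grasp gives the robot as it stands. Calls block until the motion is done:
- move_pose(position, orientation): joint-space move of the TCP to a pose.
- move_l(position, attitude=None, feed=0.15): straight line of the TCP; attitude=None keeps the orientation; feed is the mean speed in m/s.
- movej(angles): joint-space move.
- gripper_to(opening, strength=None): finger opening in m; strength is the grip in N (None keeps the last); returns when the fingers have stopped.
- dwell(seconds).
- ik(position, orientation): joint angles nearest the present ones, or None.
- get_obs(): the state.
- camera(name): name is "scene" or "top"; returns the picture (400x640x3 uint8, blue, green, red); there is no depth.
- camera_info(name): a dict with "camera_matrix" (3x3 intrinsics, pixels), "R" (3x3) and "t" (3): a world point X has camera coordinates R X + t. Camera axes: x right, y down, z forward; pixel columns grow to the right and rows downward; lengths in m; the calibration is good to about 2 mm. A picture is of the moment at which its call begins. camera_info takes no time and is no camera call.
A pose or a line that the arm cannot do raises IKError and nothing moves.
- hand_in(): hands the job in; it is judged then, once.
The state is a dict: "time_s": time; "q": joint angles; "joint_velocities": joint speeds; "joint_torque": joint torques, N m; "ee_pos": TCP position; "orientation": TCP orientation; "contact_force": force on the tool from outside, world axes, zero at the start; "torque": the same for the moment, N m; "opening": finger opening in m; "grasp_force": force on a finger pad.
Only numpy, scipy, OpenCV 4.12 (cv2) and the standard library are available. Lean on these libraries where they do the work, as an engineer would, in place of code of your own. Each camera call takes 0.05 s, during which the arm holds its last target. There are 200 camera calls.

## Working session

There is one attempt and no reset: what is moved stays moved. The work goes in short steps, each a Python script; the robot and the scene stay as the last script left them, time stands still between calls to the robot, and variables do not carry over. Pictures are saved under pics/ and viewed, at most 10 in all, crops included, and the job is handed in when it is done.

```bash
ls; mkdir -p pics
python3 - <<'E'
from bench import *
import cv2
for n in ("scene","top"):
    cv2.imwrite(f"pics/{n}0.png",camera(n)); i=camera_info(n); print(n,i)
o=get_obs(); print(o, tcp_to_grasp)
E
```

```text
pics
scene {'camera_matrix': array([[437.72223365,   0.        , 328.19894911],
       [  0.        , 437.72223365, 190.1868947 ],
       [  0.        ,   0.        ,   1.        ]]), 'R': array([[ 0.72282963,  0.69098032, -0.00797046],
       [ 0.48703491, -0.51759846, -0.70348336],
       [-0.49021865,  0.50461672, -0.71066704]]), 't': array([-0.40313876, -0.2439798 ,  1.669653  ])}
top {'camera_matrix': array([[441.148855  ,   0.        , 313.83408987],
       [  0.        , 441.148855  , 198.27767469],
       [  0.        ,   0.        ,   1.        ]]), 'R': array([[-0.06211912, -0.99805525,  0.00518967],
       [-0.97358158,  0.05944951, -0.22046464],
       [ 0.21972737, -0.01874764, -0.97538116]]), 't': array([0.02680814, 0.57452939, 1.16254998])}
{'time_s': 0.1, 'q': array([ 1.16395096e+00,  2.87104734e-01,  1.57804113e+00,  1.74870236e-05,
        1.27859456e+00, -1.50017188e-01]), 'joint_velocities': array([ 0.00038861, -0.00126897, -0.00315003,  0.00052174, -0.00209199,
       -0.00062225]), 'joint_torque': array([ 5.60389981e-04, -4.07298625e+01, -2.93697631e+01, -1.23630302e-04,
        3.43688283e-03, -1.37022076e-05]), 'ee_pos': array([0.17119952, 0.65231255, 0.23006135]), 'orientation': array([ 1.28063883e-01,  9.91765340e-01, -1.03023090e-03, -3.03203804e-04]), 'contact_force': array([ 0.79821402,  0.67506648, -0.03514389]), 'torque': array([ 0.00264975,  0.04791129, -0.00034267]), 'grasp_force': 0.0, 'opening': 0.0858020462493923} 0.0187
```

View pics/scene0.png

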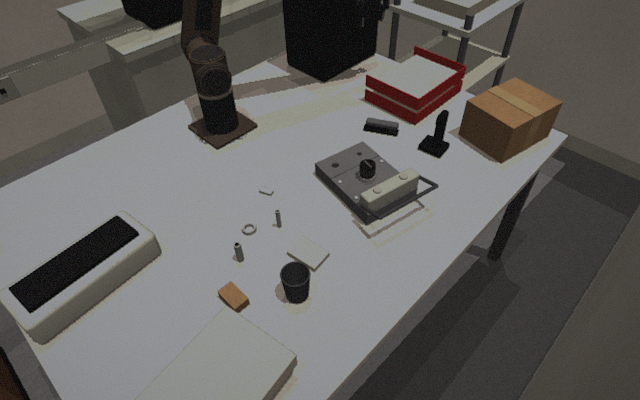

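View pics/top0.png

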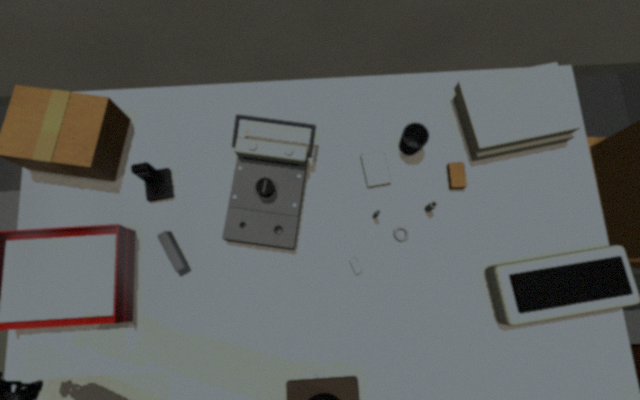

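The scene view shows the punch at (370,180), the slim die at (278,218) and the thick die at (239,252). In the top view, the bores are at (242,225) and (278,229), the cap is at (265,187), and the dies are at (376,215) and (431,206). I'll zoom in for sub-pixel positions.

Run:
```python
import cv2,numpy as np
t=cv2.imread("pics/top0.png");s=cv2.imread("pics/scene0.png")
def c(im,x,y,w,h,k): return cv2.convertScaleAbs(cv2.resize(im[y:y+h,x:x+w],None,fx=k,fy=k,interpolation=cv2.INTER_CUBIC),alpha=1.6)
a=c(t,220,160,100,100,4); b=c(s,310,135,100,100,4)
d1=c(t,360,190,40,20,10)
A=np.hstack([a,b])
B=np.hstack([c(t,366,200,20,20,10),c(t,421,196,20,20,10),c(s,267,205,20,26,10)[:200],c(s,229,239,20,26,10)[:200]])
B2=np.hstack([c(t,366,200,20,20,10),c(t,421,196,20,20,10),cv2.resize(c(s,267,204,25,25,8),(200,200)),cv2.resize(c(s,227,239,25,25,8),(200,200))])
cv2.imwrite("pics/m.png",np.vstack([A,B2]))
```

```text
(no output)
```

View pics/m.png

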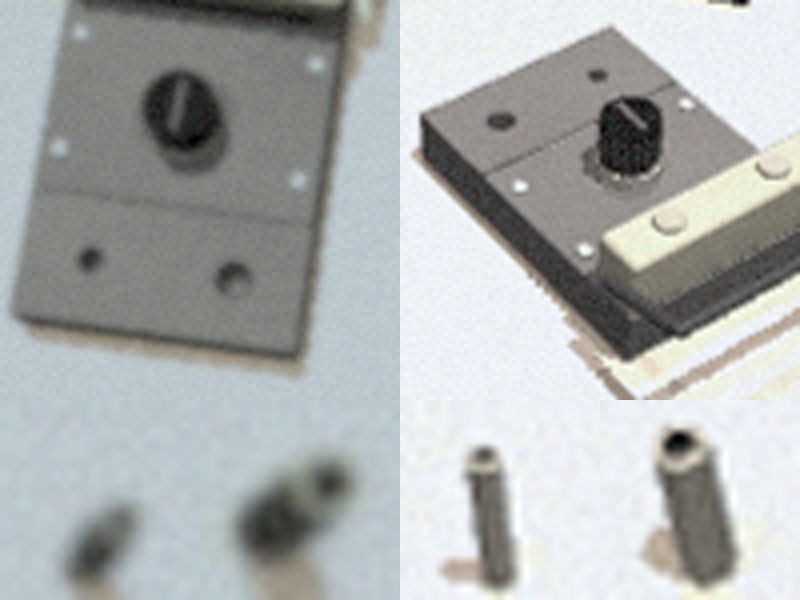

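The montage shows the bores, deck corners, cap bar and both die tops and feet clearly. I'll fit the poses by least squares over both cameras.

```bash
cat > loc.py <<'E'
import numpy as np
from bench import camera_info
from scipy.optimize import least_squares
CI={n:camera_info(n) for n in("top","scene")}
def proj(n,X):
    i=CI[n];p=i["camera_matrix"]@(i["R"]@np.asarray(X,float)+i["t"]);return p[:2]/p[2]
def punchpt(p,l):
    c,s=np.cos(p[2]),np.sin(p[2]);return [p[0]+c*l[0]-s*l[1],p[1]+s*l[0]+c*l[1],l[2]]
E
python3 - <<'E'
from loc import *
o=-0.4
P={"slim":(-.065,.05,.05),"thick":(-.065,-.05,.05),"fl":(-.11,.1,.05),"fr":(-.11,-.1,.05),"cap":(.04,0,.106)}
M=[("top","slim",242.5,224.75),("top","thick",278.5,230),("top","fl",223,239.25),("top","fr",294.5,248.5),("top","cap",220+180/4,160+106/4),
("scene","slim",359.5,154),("scene","thick",335.25,165.25),("scene","fl",363.25,141.75),("scene","fr",315,164),("scene","cap",310+227/4,135+115/4)]
f=lambda p:np.concatenate([proj(n,punchpt(p,P[k]))-[u+o,v+o] for n,k,u,v in M])
r=least_squares(f,[.7,.1,0],loss="soft_l1");print(r.x);print(f(r.x).reshape(-1,2).round(2).tolist())
for k in P:print(k,np.round(punchpt(r.x,P[k]),4))
D={"slim":[("top",.07,378,211.5),("top",0,374.8,216),("scene",.07,277.25,210.9),("scene",0,279.25,226.5)],
"thick":[("top",.07,433.8,204.5),("top",0,427.5,209),("scene",.07,237.4,245),("scene",0,241,260.5)]}
for k,m in D.items():
    g=lambda p:np.concatenate([proj(n,[p[0],p[1],z])-[u+o,v+o] for n,z,u,v in m])
    q=least_squares(g,[.6,-.2],loss="soft_l1");print(k,q.x.round(4),g(q.x).reshape(-1,2).round(2).tolist())
E
```

```text
[ 0.57018335  0.13016155 -0.20188417]
[[0.78, -0.1], [0.4, -0.35], [-0.47, -1.12], [-0.16, -0.22], [0.18, -0.73], [-0.51, -1.05], [-0.43, -0.87], [-0.73, -1.05], [-0.43, -1.22], [0.84, -0.57]]
slim [0.5165 0.1922 0.05  ]
thick [0.4965 0.0942 0.05  ]
fl [0.4825 0.2502 0.05  ]
fr [0.4424 0.0542 0.05  ]
cap [0.6094 0.1221 0.106 ]
slim [ 0.5273 -0.1825] [[0.43, -0.14], [0.08, -0.01], [0.08, -0.29], [0.2, -0.3]]
thick [ 0.5397 -0.3385] [[0.39, -0.92], [0.21, -0.39], [-0.27, -0.88], [0.01, -1.08]]
```

```bash
cat > rob.py <<'E'
import numpy as np, cv2
from bench import *
from scipy.spatial.transform import Rotation as Ro
def down(psi): return (Ro.from_euler('z',psi)*Ro.from_quat([0,1,0,0])).as_quat()
def st(tag=""):
    o=get_obs(); print(tag,"t%.2f"%o["time_s"],"p",o["ee_pos"].round(4),"F",o["contact_force"].round(1),"T",o["torque"].round(2),"op %.4f"%o["opening"],"g %.1f"%o["grasp_force"],"q6 %.2f"%o["q"][5]); return o
def pick(xy,psi,z=0.038,op=0.045):
    gripper_to(op,20)
    move_pose([*xy,.16],down(psi)); move_l([*xy,z],feed=.15)
    gripper_to(0,20); st("sq1"); gripper_to(op)
    move_pose([*xy,z],down(psi+np.pi/2)); gripper_to(0,40); st("sq2")
    move_l([*xy,.2],feed=.25); st("up")
def shot(n,f): im=camera(n); cv2.imwrite(f"pics/{f}.png",im); return im
E
python3 - <<'E'
from rob import *
pick([.5273,-.1825],-1.9)
E
```

```text
sq1 t5.11 p [ 0.528  -0.1829  0.039 ] F [-0.2  1.1  3.2] T [-0.02 -0.02  0.03] op 0.0121 g 22.7 q6 -0.19
sq2 t7.32 p [ 0.5274 -0.1825  0.0381] F [-0.6  0.4  0.6] T [ 0.01 -0.04  0.03] op 0.0123 g 39.0 q6 -1.76
up t8.12 p [ 0.5263 -0.182   0.1982] F [-0.1  0.2 -0.6] T [-0.05 -0.02  0.02] op 0.0116 g 39.0 q6 -1.76
```

```bash
cat > crop.py <<'E'
import cv2,numpy as np
from loc import proj
def mont(f,X,top,scene,k=8,r=25):
    out=[]
    for n,im in(("top",top),("scene",scene)):
        u,v=proj(n,X).astype(int); c=cv2.resize(im[v-r:v+r,u-r:u+r],None,fx=k,fy=k,interpolation=cv2.INTER_CUBIC)
        out.append(cv2.convertScaleAbs(c,alpha=1.7)); print(n,"origin",u-r,v-r)
    cv2.imwrite(f"pics/{f}.png",np.hstack(out))
E
python3 - <<'E'
from rob import *
from crop import mont
from loc import proj
b=[.5165,.1922]
move_pose([*b,.16],down(.356)); move_l([*b,.1]); o=st()
mont("hov1",[*b,.05],camera("top"),camera("scene"))
p=o["ee_pos"]; print([proj(n,[p[0],p[1],p[2]-.038]) for n in("top","scene")],[proj(n,[*b,.05]) for n in("top","scene")])
E
```

```text
t10.07 p [0.517  0.1917 0.1003] F [ 0.4  0.3 -0.3] T [ 0.01  0.01 -0.01] op 0.0118 g 39.0 q6 -1.75
top origin 217 199
scene origin 333 127
[array([242.36125818, 223.32910542]), array([358.76717044, 149.88113945])] [array([242.8694139 , 224.26260169]), array([358.58983019, 152.54791135])]
```

View pics/hov1.png

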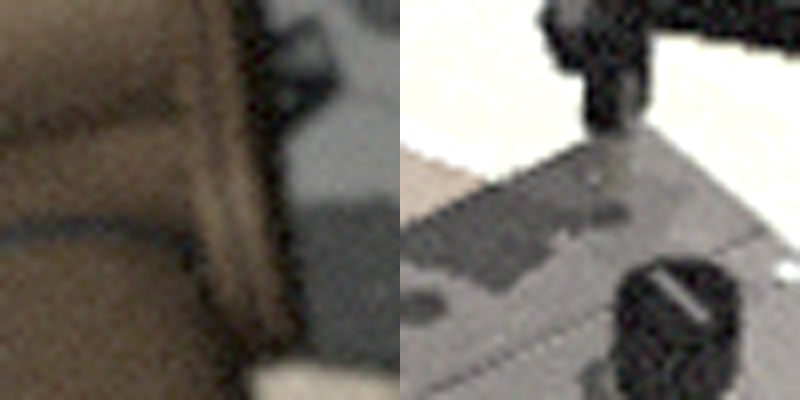

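The scene view shows the die foot at about (359,150), roughly above the bore at (359,153). That agrees to within a pixel, so I'll descend under force watch.

```bash
cat >> rob.py <<'E'
def insert(b,zhome,ztop=.092,fmax=8):
    """step down with the die; on contact above the bore try small lateral offsets"""
    b=np.array(b,float); offs=[(0,0)]+[(r*np.cos(a),r*np.sin(a)) for r in(.002,.004) for a in np.arange(6)*np.pi/3]
    for d in offs:
        c=b+d; move_l([*c,ztop],feed=.1); z=ztop; ok=True
        while z>zhome+1e-4:
            z=max(z-.004,zhome); move_l([*c,z],feed=.08); F=get_obs()["contact_force"]
            if np.linalg.norm(F)>fmax: ok=z<.066; st("contact z%.3f d%s"%(z,np.round(d,4))); break
        if ok: st("in"); return c,z
    st("FAILED"); return None,z
E
python3 - <<'E'
from rob import *
print(insert([.5165,.1922],.058))
E
```

```text
in t12.68 p [0.5167 0.1922 0.0581] F [0.2 0.2 0.6] T [ 0.03 -0.03  0.06] op 0.0119 g 39.1 q6 -1.75
(array([0.5165, 0.1922]), 0.058)
```

Run:
```python
from rob import *
gripper_to(.04,20); st("rel"); move_l([.5165,.1922,.16],feed=.25)
pick([.5397,-.3385],-2.13,op=.05)
b=[.4965,.0942]
move_pose([*b,.16],down(.187))
print(insert(b,.058))
```

```text
rel t13.06 p [0.5165 0.1922 0.058 ] F [ 0.6 -1.  -0. ] T [0.03 0.05 0.  ] op 0.0406 g 0.0 q6 -1.75
sq1 t17.13 p [ 0.5404 -0.3391  0.0393] F [-0.3  1.4  2.7] T [-0.   -0.05 -0.02] op 0.0196 g 23.1 q6 -0.16
sq2 t19.31 p [ 0.5398 -0.3386  0.0381] F [ 0.3  0.  -0.6] T [-0. -0.  0.] op 0.0188 g 39.2 q6 -1.73
up t20.11 p [ 0.5388 -0.3377  0.1979] F [-0.9 -0.3 -2.2] T [-0.03  0.03  0.04] op 0.0190 g 39.1 q6 -1.73
in t24.80 p [0.4968 0.0942 0.0581] F [ 0.1 -0.5 -1.4] T [0.04 0.02 0.02] op 0.0190 g 39.2 q6 -1.77
(array([0.4965, 0.0942]), 0.058)
```

Run:
```python
from rob import *
from crop import mont
gripper_to(.045,20); st("rel"); move_l([.4965,.0942,.16],feed=.25)
gripper_to(.085)
c=[.6094,.1221]; psi=np.arctan2(c[1],c[0])-np.pi/2
move_pose([*c,.2],down(psi)); st()
mont("chk",[.53,.13,.08],camera("top"),camera("scene"),k=8)
```

```text
rel t25.18 p [0.4966 0.0942 0.0581] F [ 0.3  0.4 -0.8] T [ 0.01 -0.03 -0.03] op 0.0449 g 0.0 q6 -1.77
 t27.64 p [0.6092 0.1221 0.1998] F [ 0.5 -0.  -0.4] T [ 0.02 -0.01 -0.06] op 0.0852 g 0.0 q6 -0.16
top origin 238 191
scene origin 324 131
```

View pics/chk.png

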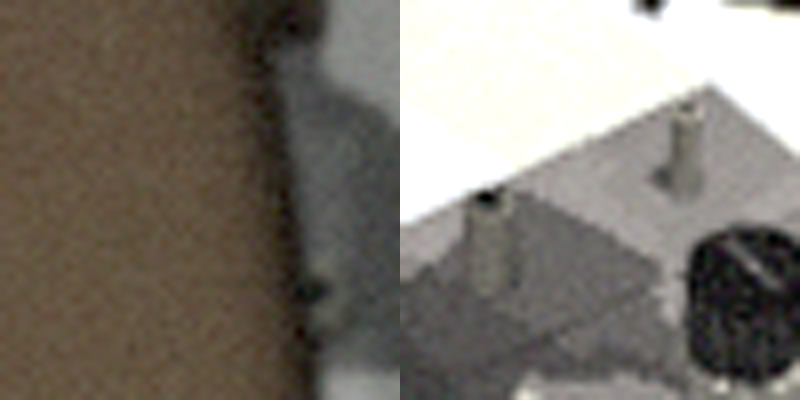

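Both dies stand upright in their bores, slim at about (409,150) and thick at about (335,161) in the scene view. Now I'll grip the cap.

Run:
```python
from rob import *
c=[.6094,.1221]
move_l([*c,.072],feed=.12); st("down")
gripper_to(0,25); o=st("grip")
```

```text
down t28.96 p [0.6103 0.1222 0.0732] F [ 0.4  0.1 -0.5] T [ 0.03 -0.01 -0.03] op 0.0853 g 0.0 q6 -0.16
grip t29.38 p [0.6098 0.1221 0.0729] F [-0.4  0.2  4. ] T [0.01 0.18 0.01] op 0.0492 g 26.6 q6 -0.16
```

Run:
```python
from rob import *
q0=get_obs()["q"].copy(); np.save("q0.npy",q0)
for d in range(2,19,2):
    q=q0.copy(); q[5]+=np.radians(d); movej(q); o=st(d)
    if abs(o["torque"][2])>.3: print("STOP"); break
```

```text
2 t29.63 p [0.6098 0.1221 0.0729] F [-1.4 -0.6  1.2] T [-0.05  0.14 -0.01] op 0.0493 g 26.4 q6 -0.13
4 t29.88 p [0.6097 0.1221 0.0729] F [-1.  -0.4  1.6] T [-0.11  0.16  0.01] op 0.0494 g 26.4 q6 -0.09
6 t30.13 p [0.6096 0.122  0.0729] F [-1.7 -0.3  2.2] T [-0.18  0.28  0.01] op 0.0495 g 26.5 q6 -0.06
8 t30.38 p [0.6096 0.122  0.0729] F [-2.5 -1.3  4. ] T [-0.19  0.42  0.32] op 0.0494 g 26.6 q6 -0.03
STOP
```

The hard stop came at about 8°, so the cap loosens in the -q6 direction. I'll turn it 82° that way from the start, in monitored steps.

Run:
```python
from rob import *
q0=np.load("q0.npy")
for d in (2,-6,-12,-18,-30,-45,-60,-72,-82):
    q=q0.copy(); q[5]+=np.radians(d); movej(q); o=st(d)
    if abs(o["torque"][2])>.3: print("STOP"); break
```

```text
2 t30.63 p [0.6098 0.1222 0.0729] F [-0.8  0.   2.1] T [-0.11  0.28  0.07] op 0.0494 g 26.5 q6 -0.13
-6 t30.89 p [0.61   0.1222 0.0729] F [-0.9 -0.1  2.3] T [-0.1   0.16  0.09] op 0.0494 g 26.5 q6 -0.26
-12 t31.14 p [0.6101 0.1222 0.0729] F [-0.4  0.1  1.3] T [0.01 0.13 0.06] op 0.0492 g 26.4 q6 -0.37
-18 t31.39 p [0.6101 0.1221 0.0729] F [0.3 0.5 0.4] T [ 0.03  0.03 -0.02] op 0.0491 g 26.4 q6 -0.47
-30 t31.71 p [0.6101 0.1221 0.0729] F [ 0.3 -0.2 -0.3] T [-0.   -0.08  0.04] op 0.0493 g 26.3 q6 -0.68
-45 t32.07 p [0.6102 0.1224 0.073 ] F [ 2.   1.5 -1.1] T [ 0.3  -0.3   0.03] op 0.0494 g 26.3 q6 -0.94
-60 t32.42 p [0.6103 0.1225 0.073 ] F [ 2.5  1.5 -1.7] T [ 0.41 -0.52  0.02] op 0.0494 g 26.3 q6 -1.20
-72 t32.74 p [0.6103 0.1229 0.073 ] F [ 3.6  4.4 -1.5] T [ 0.73 -0.53  0.06] op 0.0496 g 26.3 q6 -1.41
-82 t33.03 p [0.6103 0.1231 0.0731] F [ 4.2  5.3 -1.2] T [ 0.83 -0.58  0.07] op 0.0494 g 26.4 q6 -1.59
```

Run:
```python
from rob import *
p=get_obs()["ee_pos"]; x,y=p[0]+.001,p[1]+.001; z=p[2]
move_l([x,y,z],feed=.03); st("null")
for dz in (.0015,.003,.005,.008):
    move_l([x,y,z+dz],feed=.03); o=st(dz)
    if o["contact_force"][2]<-10: print("stuck"); break
```

```text
null t33.28 p [0.6108 0.1239 0.073 ] F [-0.2  1.5  0.4] T [ 0.14 -0.02 -0.02] op 0.0495 g 26.5 q6 -1.59
0.0015 t33.53 p [0.6107 0.1237 0.0741] F [-0.6  0.4 -1.6] T [-0.04 -0.01 -0.03] op 0.0496 g 26.4 q6 -1.59
0.003 t33.78 p [0.6109 0.1239 0.0759] F [-0.3 -1.1 -1.2] T [-0.07  0.07  0.04] op 0.0496 g 26.4 q6 -1.59
0.005 t34.03 p [0.611  0.124  0.0781] F [-2.2 -1.  -1.6] T [-0.13  0.26 -0.06] op 0.0495 g 26.4 q6 -1.59
0.008 t34.28 p [0.6111 0.124  0.0813] F [-3.1 -0.6 -0.9] T [-0.17  0.36  0.04] op 0.0492 g 26.5 q6 -1.59
```

Run:
```python
from rob import *
from crop import mont
p=get_obs()["ee_pos"]
move_l([.611,.124,.155],feed=.05); st("up"); gripper_to(0,35); dwell(.5); st("hold")
mont("cap",[.6,.12,.12],camera("top"),camera("scene"),k=7,r=28)
```

```text
up t35.91 p [0.6107 0.124  0.1545] F [ 0.6  0.3 -1.8] T [-0.   -0.03  0.03] op 0.0498 g 26.5 q6 -1.59
hold t36.62 p [0.611 0.124 0.155] F [-0.4  0.  -1.6] T [ 0.03  0.02 -0.02] op 0.0489 g 38.7 q6 -1.59
top origin 237 159
scene origin 336 130
```

View pics/cap.png

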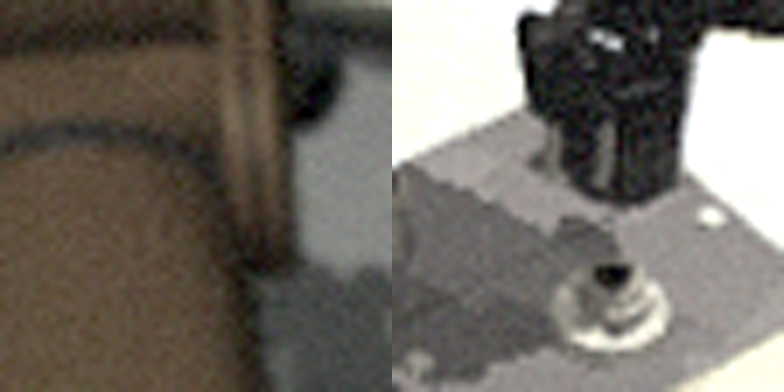

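The cap is held upright at about (368,147) in the scene view, with the spigot bare below it at about (367,172), 82 mm above its seat. I'll hand in.

```bash
python3 -c "
from bench import *
print(hand_in())"
```

```text
the job is handed in; nothing more can be done
None
```

The job is handed in at about 37 s on the robot's clock: both dies went into their bores without resistance, and the cap, loosened 82° the way it yielded, is held upright about 82 mm above its seat; the interface returned no verdict.

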